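Draw the yellow-edged print pane from its rack and stand it on the easel

TASK

Swing the rack's bail fully open, draw the yellow-edged glass pane straight up out of its slot, holding it only by its yellow side edges so that the prints on the glass are never touched, and stand it gently, printed side to the front and label at the top, centred on the easel's ledge, leaning on the rest. Then swing the bail back upright over the three panes that stay in the rack. Do not disturb those panes, the vial or the jar.

Things in the scene. Friction and masses are not known exactly. Their poses are not given: they have to be found in the camera images.
- rack: Fixed aluminium rack, 80 (x) x 126 (y) mm, origin under its centre. Four upright slots across it, 30 mm apart, centred on its x = 0 at y = -45, -15, 15, 45 mm, each 9 mm wide and 68 mm long in x. Slot floor 10 mm up; white ribs hold only the panes' side edges and end 60 mm up. Side walls reach x = +-38 mm. The steel bail keeper bars the panes from above.
- keeper (a joint): Angle of the bail: 0 = closed, upright over the panes (at the start it leans by up to 0.3), 1.4 = stop, swung down towards the rack's -x side (about 80 degrees). Pivot axis along rack y, 40 mm up. A stiff friction hinge, it stays where left; about 2 N at the grip moves it. The bail's 8 mm steel rod is 88 mm from the pivot: closed, 10 mm above the panes; it passes their top corners by 3 mm.
- keeper_grip (a point): Middle of the bail's black grip sleeve (11 mm thick, 54 mm long, along rack y), 128 mm from the pivot: 168 mm up when closed; when open about 126 mm out on the -x side, 62 mm up. The D-shaped handle's legs are at y = +-34 mm; between sleeve and the bail's rod below it there is a 30 mm gap for a finger.
- keeper_hinge (a point): Middle of the bail's pivot axis: on the rack's centre line, 40 mm above the desk.
- pane_yellow: The wanted pane: glass in yellow edge strips, 64 wide (x) x 7 thick (y) x 104 mm high (z), about 0.1 kg. Origin: centre of its lower edge. Its printed front looks to its own -y. Stands upright in one of the four slots, which one varies, top 114 mm up, its axes as the rack's. Yellow strips (5 mm wide, 7 mm thick) run the full height of both side edges: grip across these.
- pane_yellow_glass: The glass of pane_yellow with the dusted prints, 4 mm thick, 1.5 mm back from the faces of the yellow strips; the fingers must not touch it. Origin and axes as pane_yellow.
- pane_yellow_label (a point): Centre of the small white paper label on pane_yellow's front, in its upper right corner as seen from the front: at x = +16.5, y = -2, z = 95 mm of the pane.
- pane_grey: Glass exhibit pane edged in grey, otherwise the same as pane_yellow; stands in one of the other three rack slots and stays there. Origin: centre of its lower edge; axes as pane_yellow.
- pane_black: Glass exhibit pane edged in black, otherwise the same as pane_yellow; stands in one of the other three rack slots and stays there. Origin: centre of its lower edge; axes as pane_yellow.
- pane_blue: Glass exhibit pane edged in blue, otherwise the same as pane_yellow; stands in one of the other three rack slots and stays there. Origin: centre of its lower edge; axes as pane_yellow.
- easel: Fixed examination easel: black foot 92 (x) x 72 mm (y, from -30 to +42), 6 mm thick, origin on the desk; it faces its own -y and carries the aluminium cradle, leaning 18 degrees back towards +y. In all about 105 mm high.
- cradle: The easel's cradle. Frame tilted 18 degrees with it: z runs up along the leaning rest, -y out of its front. Origin: on the ledge, just where the middle of a seated pane's lower edge belongs (22.5 mm above the desk). Rest: 40 mm wide, 86 mm high, its face at y = +3.5 mm. Ledge 84 mm wide at z = 0; front lip 6 mm high, inner face at y = -7 mm, so a 7 mm pane has 3.5 mm to spare.
- vial: Brown dropper vial, 27 mm thick, 87 mm high, loose, standing close behind the rack (on its +x side, its axis 80 to 95 mm from the rack's middle). Leave it standing. Origin under its centre.
- jar_green: Powder jar with black lid and green powder, 54 mm across, 56 mm high, loose, standing beside the easel on its +x side, its axis 95 to 115 mm from the easel's middle. Leave it alone. Origin under its centre.
- lamp_left: Fixed lamp, an obstacle: its torch hangs over the desk from x 0.45 to 0.555, y 0.065 to 0.18, 0.125 to 0.24 m up (room coordinates); stand behind it to y 0.3.
- copy_stand: Fixed camera on its stand, an obstacle: fills x 0.69 to 0.86, y 0.045 to 0.31, 0.07 to 0.335 m up (room coordinates).

How it is judged:
By the outcome, as a careful person would: the job done as asked, in the order asked, and still so for the second after the job is handed in, with the robot touching nothing.
It also fails if it takes over 58 s, if anything falls off the work surface, if the arm or the gripper's body presses on something with over 40 N, if the wrist force passes 120 N, or if a joint passes its speed limit or range.

ROBOT

A 7-joint arm with a two-finger parallel gripper is mounted at the origin on a cart in front of the work surface, level with it; the furniture and walls round the work are solid. World frame = base frame: x ahead of the robot, y to its left, z up, the work surface at z = 0. Lengths are in m, angles in degrees, forces in N, time in s.
With the tool pointing down it reaches from about 0.425 to 1.025 m from the base axis. Payload 3.6 kg.
Tool frame: the origin (TCP) lies at the very end of the fingers, on their centre line; the grasp point (between the pads) lies robot.tcp_to_grasp behind it (robot.tcp_to_grasp is the distance from the TCP to the grasp point, in m); z points along the fingers, y is the line along which they close (so a half turn about z gives the same grasp; the last joint's range is limited). The gripper opens to 85 mm and grips with 20 to 120 N. Pads are 22 mm wide; open, the fingers measure 114 mm over their backs; the gripper's body (76 mm by 85 mm) begins 54 mm behind the grasp point. The pads swing forward as they close: fully open they stand 13 mm farther back than shut.
Start: joints at [64.601, 33.873, 2.773, 92.16, -1.908, 54.013, -1.931], TCP at [0.248, -0.681, 0.231] pointing down, gripper open.
Joint ranges: [-153.93, 153.93], [-27.13, 128.08], [-72.61, 78.16], [10.71, 143.7], [-87.88, 267.88], [4.46, 118.87], [-176.78, 176.78]. Speed limits (degrees/s): [147.25, 147.25, 180, 180, 180, 180, 180].

INTERFACE

Orientations are given as [roll, pitch, yaw] about the fixed x, y, z axes, in that order (R = Rz(yaw) Ry(pitch) Rx(roll)).
In Python, from bench import robot gives the robot as it stands.
- The arm moves only by the tool shift_gripper, called after "Request:" as a command line: name --argument value ..., lists and objects as JSON in quotes. Schema: {"type":"object","properties":{"plan":{"type":"object","properties":{"sx":{"type":"array","items":{"type":"number"},"minItems":1,"maxItems":10},"sy":{"type":"array","items":{"type":"number"},"minItems":1,"maxItems":10},"sz":{"type":"array","items":{"type":"number"},"minItems":1,"maxItems":10},"yaw":{"type":"array","items":{"type":"number"},"minItems":1,"maxItems":10},"aperture":{"type":"array","items":{"type":"number"},"minItems":1,"maxItems":10}},"additionalProperties":false,"required":["sx","sy","sz","yaw","aperture"]},"only":{"type":"string"},"quiet":{"type":"boolean"},"lines":{"type":"string"}},"required":["plan"],"additionalProperties":false}. plan is an object with one list for each field, all of the same length, 1 to 10, a row being the entries at one place: sx, sy, sz (the shift in units of 5 mm), yaw (a turn about the tool's z in degrees), aperture (the finger opening in m); each row is the pose to reach, as a shift and turn from the pose commanded when the call began, along the tool's axes at that moment; what a row does not reach only later rows make up. A row lasts 1/10 s, in which the tool goes at most 0.05 m and 8.59 degrees, less where a joint would pass 70% of its speed; a pose out of reach is approached as far as the arm can. The fingers move at their own pace and stop on an object; the grip force is fixed at half the most. Time passes only in rows, so rows that do not move let the fingers close. The tool returns the time, the measured TCP pose, the force, the opening and the grip force at its end. only (a regular expression) keeps the lines of the reply that match it, lines (a string "A,B") keeps lines A to B, and quiet returns only ok. Input that does not fit is refused with a message, and nothing moves.
- robot.get_obs(): the state, without advancing time (a new reading comes with each control period).
- robot.grab_frame(name): name is "side" or "top"; returns a dict with "image" (420x560x3 uint8, red, green, blue), "fx", "fy", "cx", "cy" (pixels), "k1" (the pictures are not rectified: a ray, as slopes to the right and down, at radius r is drawn at 1 + k1 r^2 times it, then the intrinsics apply), "camera_from_world" (4x4, takes a point from world to camera coordinates). Camera axes: x right, y up, looking along -z (the intrinsics and any distortion apply to the point x, -y, -z); pixel columns grow to the right and rows downward; lengths in m; the calibration is good to about 2 mm. A picture is of the moment at which its call begins. There is no depth.
- robot.finish_job(): hands the job in; it is judged then, once.
The state is a dict: "time": time; "joint_positions": joint angles; "joint_velocities": joint speeds; "effort": joint torques, N m; "tool_pos": TCP position; "orientation": TCP orientation; "force": force on the tool from outside, world axes, zero at the start; "torque": the same for the moment, N m; "finger_gap": finger opening in m; "finger_force": force on a finger pad.
Only numpy, scipy, OpenCV 4.12 (cv2) and the standard library are available. Lean on these libraries where they do the work, as an engineer would, in place of code of your own. Each camera call takes 0.05 s, during which the arm holds its last target. There are 200 camera calls.

## Working session

There is one attempt and no reset: what is moved stays moved. The work goes in short steps, Python scripts to look and compute and a tool call to move; the robot and the scene stay as the last step left them, time stands still between calls to the robot, and variables do not carry over. Pictures are saved under pics/ and viewed, at most 10 in all, crops included, and the job is handed in when it is done.

```bash
ls; mkdir -p pics; python3 - <<'E'
from bench import robot
import cv2,json,numpy as np
o=robot.get_obs();print(o['time'],o['tool_pos'],o['orientation'],o['finger_gap'],robot.tcp_to_grasp)
for n in("side","top"):
    f=robot.grab_frame(n);cv2.imwrite(f"pics/{n}0.png",f["image"][:,:,::-1])
    print(n,{k:np.round(v,4).tolist() for k,v in f.items() if k!="image"})
E
```

```text
bench.py
pics
0.0 [ 0.24821577 -0.68029921  0.2301382 ] [-1.79871115e+02  6.35055568e-03  2.00488693e+01] 0.08562351198599408 0.0187
side {'fx': 402.4358, 'fy': 402.4358, 'cx': 282.6171, 'cy': 209.4144, 'k1': -0.0541, 'camera_from_world': [[0.9953, -0.096, 0.0134, -0.6071], [0.0367, 0.502, 0.8641, -0.0737], [-0.0897, -0.8596, 0.5031, -0.8657], [0.0, 0.0, 0.0, 1.0]]}
top {'fx': 403.3975, 'fy': 403.3975, 'cx': 284.0334, 'cy': 211.4405, 'k1': 0.004, 'camera_from_world': [[0.021, -0.9997, 0.0099, -0.0332], [0.9918, 0.0221, 0.126, -0.5884], [-0.1262, 0.0072, 0.992, -0.8791], [0.0, 0.0, 0.0, 1.0]]}
```
View pics/side0.png

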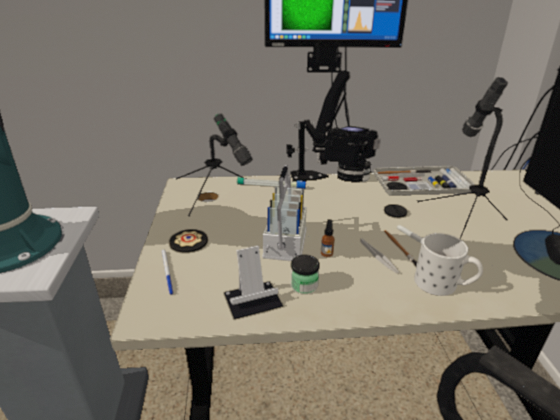

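View pics/top0.png

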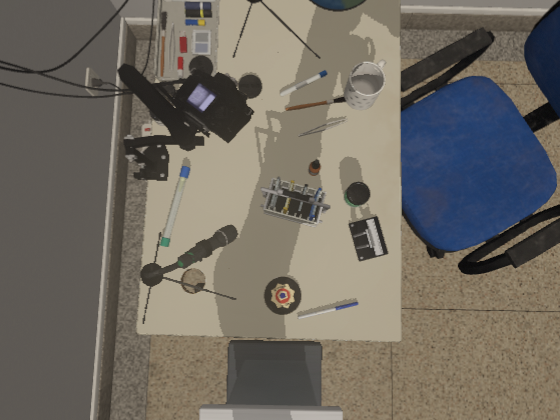

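```bash
python3 - <<'E'
import cv2
a=cv2.imread("pics/side0.png");b=cv2.imread("pics/top0.png")
cv2.imwrite("pics/s1.png",cv2.resize(a[165:320,220:340],None,fx=3.8,fy=3.8,interpolation=cv2.INTER_CUBIC))
cv2.imwrite("pics/t1.png",cv2.resize(b[150:265,255:395],None,fx=5,fy=5,interpolation=cv2.INTER_CUBIC))
E
```

View pics/s1.png

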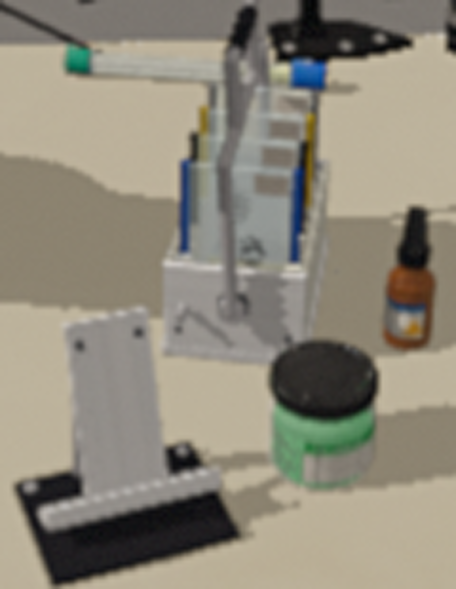

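View pics/t1.png

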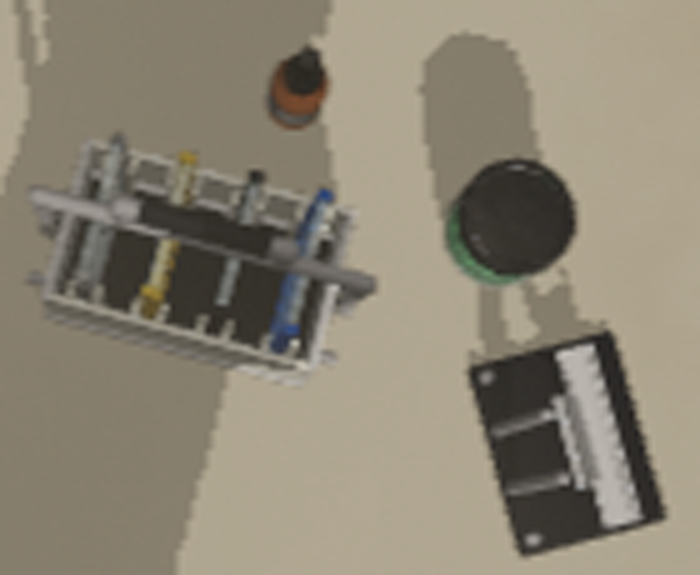

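Side crop: the panes from the front are blue, black, yellow, grey, so yellow is in the slot at y = +15, with tops at about (203,108) and (312,115). The easel's rest top is at (65,322)–(145,310). Top crop: yellow strip ends at (187,160) and (152,295), sleeve from (138,209) to (273,244), and easel foot corners at (470,368), (608,333), (665,518) and (525,555).

```bash
cat > h.py <<'E'
import numpy as np
from scipy.optimize import least_squares
from scipy.spatial.transform import Rotation as Ro
C={'side':dict(f=402.4358,cx=282.6171,cy=209.4144,k1=-.0541),'top':dict(f=403.3975,cx=284.0334,cy=211.4405,k1=.004)}
from bench import robot
def cams():
    for n in C: C[n]['T']=robot.grab_frame(n)['camera_from_world']
def proj(n,p):
    c=C[n];p=np.asarray(p)@c['T'][:3,:3].T+c['T'][:3,3]
    x=p[...,0]/-p[...,2];y=p[...,1]/p[...,2];s=1+c['k1']*(x*x+y*y)
    return np.stack([c['f']*x*s+c['cx'],c['f']*y*s+c['cy']],-1)
def pix(n,u,v):
    s,ox,oy=(3.8,220,165) if n=='side' else (5,255,150)
    return np.array([(u+.5)/s-.5+ox,(v+.5)/s-.5+oy])
def place(x,y,yaw,l): return Ro.from_euler('z',yaw,degrees=True).apply(l)+[x,y,0]
def fit(obs,model,p0,lab):
    f=lambda p:np.concatenate([proj(n,model(p,l))-pix(n,*uv) for n,l,uv in obs])
    r=least_squares(f,p0,x_scale=np.maximum(np.abs(p0),1e-2),loss='soft_l1');print(lab,np.round(r.x,4))
    for (n,l,uv),e in zip(obs,f(r.x).reshape(-1,2)):print('  ',n,l,np.round(e,1))
    return r.x
E
cat > fit.py <<'E'
from h import *
cams()
mm=lambda *a:tuple(a)
R=[('top',(29.5,15,114),(187,160)),('top',(-29.5,15,114),(152,297)),('top',(29.5,-45,114),(325,196)),('top',(-29.5,-45,114),(285,337)),
('top',(29.5,45,114),(117,142)),('top',(29.5,-15,114),(257,178)),
('side',(-29.5,15,114),(204,108)),('side',(29.5,15,114),(312,115)),('side',(-29.5,-45,114),(186,161)),('side',(29.5,-45,114),(299,167)),
('top','g27',(138,209)),('top','g-27',(273,244)),('side','g0',(243,28))]
def mr(p,l):
    if isinstance(l,str): y=float(l[1:]);l=(-128*np.sin(p[3]),y,40+128*np.cos(p[3]))
    return place(p[0],p[1],p[2]*100,np.array([l])/1000)[0]
r=fit(R,mr,[.63,-.05,-.14,.1],'rack x y yaw/100 q')
E=[('top',(46,42,6),(470,369)),('top',(46,-30,6),(608,333)),('top',(-46,-30,6),(665,518)),('top',(-46,42,6),(525,555)),
('side',(-46,42,6),(14,486)),('side',(-46,-30,3),(58,582)),('side',(46,-30,6),(240,531)),
('side','-20 3.5 86',(66,323)),('side','20 3.5 86',(147,310)),('top','20 3.5 86',(560,400)),('top','-20 3.5 86',(587,487)),
('side','-42 -7 6',(40,512)),('side','42 -7 6',(219,472))]
def me(p,l):
    if isinstance(l,str):
        l=np.array([float(s) for s in l.split()]);l=Ro.from_euler('x',-18,degrees=True).apply(l)+[0,p[3]*1000,22.5]
    return place(p[0],p[1],p[2]*100,np.array([l])/1000)[0]
e=fit(E,me,[.55,-.2,.16,-.01],'easel x y yaw/100 y0')
print('grip',mr(r,'g0'),'pane bottom',mr(r,(0,15,10)),'top',mr(r,(0,15,114)),'cradle',me(e,'0 0 0'),'seat top',me(e,'0 0 104'))
V=[('side',(0,0,87),(416,213)),('top',(0,0,87),(307,57)),('side',(0,0,4),(405,340))]
mp=lambda p,l:place(p[0],p[1],0,np.array([l])/1000)[0]
fit(V,mp,[.72,-.05],'vial')
fit([('side',(0,0,56),(323,377)),('top',(0,0,56),(518,217))],mp,[.65,-.2],'jar')
E
python3 fit.py
```

```text
rack x y yaw/100 q [ 0.611  -0.0428 -0.1356  0.0439]
   top (29.5, 15, 114) [-0.  -0.2]
   top (-29.5, 15, 114) [-0.2 -0.7]
   top (29.5, -45, 114) [ 0.  -0.2]
   top (-29.5, -45, 114) [ 1.1 -1.4]
   top (29.5, 45, 114) [ 0.2 -0.2]
   top (29.5, -15, 114) [-0.2 -0.2]
   side (-29.5, 15, 114) [-0.4 -0.7]
   side (29.5, 15, 114) [-0.8 -0.3]
   side (-29.5, -45, 114) [-0.6 -0.6]
   side (29.5, -45, 114) [-0.5  0.3]
   top g27 [ 0.1 -0. ]
   top g-27 [-0.2 -0. ]
   side g0 [-0.   0.8]
easel x y yaw/100 y0 [ 0.5357 -0.2243  0.1612 -0.0051]
   top (46, 42, 6) [-0.6 -0.1]
   top (46, -30, 6) [ 1.2 -0.7]
   top (-46, -30, 6) [1.1 0.3]
   top (-46, 42, 6) [-0.6  0.9]
   side (-46, 42, 6) [-0.9 -1.7]
   side (-46, -30, 3) [-1.7  1.2]
   side (46, -30, 6) [ 0.7 -0.1]
   side -20 3.5 86 [-0.7  0.5]
   side 20 3.5 86 [ 0.3 -0.8]
   top 20 3.5 86 [ 0.4 -0.9]
   top -20 3.5 86 [0.4 0.1]
   side -42 -7 6 [ 1.3 -0.6]
   side 42 -7 6 [ 0.2 -1.7]
grip [ 0.6055266  -0.04152346  0.16787684] pane bottom [ 0.61450006 -0.02825729  0.01      ] top [ 0.61450006 -0.02825729  0.114     ] cradle [ 0.53714687 -0.22923244  0.0225    ] seat top [ 0.52822176 -0.19835885  0.12140988]
vial [ 0.6938 -0.092 ]
   side (0, 0, 87) [ 0.2 -1.7]
   top (0, 0, 87) [2.1 0.7]
   side (0, 0, 4) [ 0.3 -1.5]
jar [ 0.6316 -0.1875]
   side (0, 0, 56) [ 0.1 -1.7]
   top (0, 0, 56) [0.8 0.2]
```

```bash
cat > go.py <<'E'
# print tool-frame shifts from the measured pose to world targets "x y z yaw"
import sys,numpy as np
from scipy.spatial.transform import Rotation as Ro
from bench import robot
o=robot.get_obs();a=Ro.from_euler('xyz',o['orientation'],degrees=True);p=np.array(o['tool_pos'])
print('t',o['time'],'p',p.round(4),'rpy',np.round(o['orientation'],2),'F',np.round(o['force'],1),'gap',round(o['finger_gap'],4),'ff',o['finger_force'])
for s in sys.argv[1:]:
    x,y,z,w=map(float,s.split());d=a.inv().apply(np.array([x,y,z])-p)
    print(d.round(4),'turn',round((o['orientation'][2]-w+180)%360-180,2))
E
cat > arc.py <<'E'
# bail arc: TCP targets in the world for angles given, d = TCP below sleeve centre (m)
import sys,numpy as np,subprocess
x,y,w=.611,-.0428,np.radians(-13.56);d=float(sys.argv[1])
T=[]
for q in map(float,sys.argv[2:]):
    l=-.128*np.sin(q);T.append(f"{x+l*np.cos(w):.4f} {y+l*np.sin(w):.4f} {.04+.128*np.cos(q)-d:.4f} 76.44")
subprocess.run([sys.executable,'go.py']+T)
E
python3 arc.py 0.016 0.044; python3 go.py "0.6055 -0.0415 0.25 76.44"
```

```text
t 0.2 p [ 0.2483 -0.6806  0.2306] rpy [-179.92    0.     20.05] F [-0.2  0.5 -0.2] gap 0.0853 ff 0.0
[ 0.5546 -0.4778  0.0793] turn -56.39
t 0.2 p [ 0.2483 -0.6806  0.2306] rpy [-179.92    0.     20.05] F [-0.2  0.5 -0.2] gap 0.0853 ff 0.0
[ 0.5546 -0.478  -0.0188] turn -56.39
```

The rows are not in the units I measure in: shifts go in units of 5 mm. I convert before sending: 0.35 m is 70, 0.315 m is 63.

Request:
shift_gripper --plan '{"sx":[7,14,21,28,35,42,49,56,63,70],"sy":[-6,-12,-18,-24,-30,-36,-42,-48,-54,-60],"sz":[-4,-4,-4,-4,-4,-4,-4,-4,-4,-4],"yaw":[-8,-16,-24,-32,-40,-48,-56.4,-56.4,-56.4,-56.4],"aperture":[0.085,0.06,0.04,0.04,0.04,0.04,0.04,0.04,0.04,0.04]}'

```text
time: 1.2
tool_pos: [0.4749, -0.2778, 0.2514]
orientation: [180.0, 0.0, 76.4]
force: [1.1, -0.3, -0.1]
finger_gap: 0.0402
finger_force: 0.0
```

```bash
python3 go.py "0.6055 -0.0415 0.25 76.44"
```

```text
t 1.2 p [ 0.4749 -0.2778  0.2514] rpy [1.7999e+02 1.0000e-02 7.6420e+01] F [ 1.1 -0.3 -0.1] gap 0.0402 ff 0.0
[0.2603 0.0714 0.0013] turn -0.02
```

To row units: 0.26 m is 52, 0.225 m is 45.

Request:
shift_gripper --plan '{"sx":[9,18,27,36,45,52,52,52,52],"sy":[2.4,4.8,7.2,10,12.4,14.28,14.28,14.28,14.28],"sz":[0,0,0,0,0,0,4,6,6],"yaw":[0,0,0,0,0,0,0,0,0],"aperture":[0.04,0.04,0.04,0.04,0.04,0.04,0.04,0.04,0.04]}'

```text
time: 2.1
tool_pos: [0.6028, -0.0445, 0.2192]
orientation: [-179.7, 0.1, 76.4]
force: [-1.6, 0.2, 0.2]
finger_gap: 0.0401
finger_force: 0.0
```

```bash
python3 arc.py 0.016 0.044; python3 - <<'E'
from bench import robot
import cv2,numpy as np
a=robot.grab_frame("side")["image"][110:280,200:360];b=robot.grab_frame("top")["image"][130:255,240:400]
r=lambda i,s:cv2.resize(i,s,interpolation=cv2.INTER_CUBIC)
cv2.imwrite("pics/c2.png",np.hstack([r(a,(400,425)),r(b,(400,313)).copy() if 0 else cv2.copyMakeBorder(r(b,(400,313)),0,112,0,0,0)])[:,:,::-1])
E
```

```text
t 2.1 p [ 0.6028 -0.0445  0.2192] rpy [-1.7973e+02  1.2000e-01  7.6390e+01] F [-1.6  0.2  0.2] gap 0.0401 ff 0.0
[0.0037 0.0023 0.0673] turn -0.05
```

View pics/c2.png

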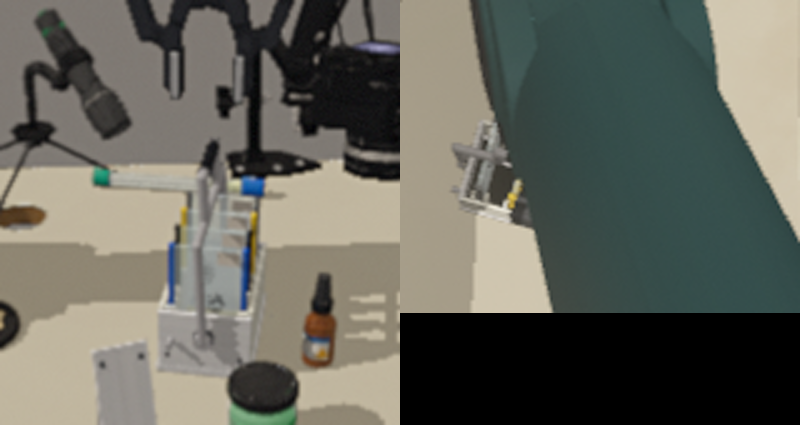

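```bash
python3 - <<'E'
from h import *
cams()
print(proj('side',np.array([robot.get_obs()['tool_pos']])))
E
python3 arc.py 0.016 0.044
```

```text
[[283.79296245 147.88928795]]
t 2.3 p [ 0.6049 -0.0447  0.2219] rpy [1.7995e+02 2.0000e-02 7.6320e+01] F [ 0.1  0.1 -0.6] gap 0.0399 ff 0.0
[ 0.0032 -0.0002  0.07  ] turn -0.12
```

To row units: 0.003 m is 0.6, 0.068 m is 13.6.

Request:
shift_gripper --plan '{"sx":[0.6,0.6,0.6,0.6,0.6,0.6,0.6],"sy":[0,0,0,0,0,0,0],"sz":[5,10,13.6,13.6,13.6,13.6,13.6],"yaw":[0,0,0,0,0,0,0],"aperture":[0.04,0.04,0.04,0.02,0.005,0.005,0.005]}'

```text
time: 3.0
tool_pos: [0.606, -0.0409, 0.1542]
orientation: [179.9, 0.0, 76.4]
force: [-0.2, -1.3, -1.8]
finger_gap: 0.0088
finger_force: 58.5
```

```bash
python3 arc.py 0.0165 .05 .2 .35 .5 .65 .8 .95 1.1 1.25 1.4
```

```text
t 3.0 p [ 0.606  -0.0409  0.1542] rpy [179.92   0.    76.39] F [-0.2 -1.3 -1.8] gap 0.0088 ff 58.53233456611633
[-0.0006 -0.001   0.0029] turn -0.05
[-0.0006 -0.0201  0.0053] turn -0.05
[-0.0007 -0.0386  0.0105] turn -0.05
[-0.0007 -0.0561  0.0184] turn -0.05
[-0.0007 -0.0722  0.0287] turn -0.05
[-0.0007 -0.0866  0.0414] turn -0.05
[-0.0007 -0.0988  0.0561] turn -0.05
[-0.0008 -0.1088  0.0725] turn -0.05
[-0.0007 -0.1163  0.0902] turn -0.05
[-0.0007 -0.1209  0.1088] turn -0.05
```

Request:
shift_gripper --plan '{"sx":[0,0,0,0,0,0,0],"sy":[-2,-4,-6,-7.7,-9.5,-11.2,-11.2],"sz":[0.14,0.52,1,1.56,2.3,3.14,3.14],"yaw":[0,0,0,0,0,0,0],"aperture":[0.005,0.005,0.005,0.005,0.005,0.005,0.005]}'

```text
time: 3.7
tool_pos: [0.5481, -0.0264, 0.1367]
orientation: [-179.7, 0.0, 76.5]
force: [-1.1, -0.5, -0.2]
finger_gap: 0.0086
finger_force: 59.8
```

```bash
python3 arc.py 0.0138 .5 .6 .7 .8 .9 1 1.1 1.2 1.3 1.4 1.43
```

```text
t 3.7 p [ 0.5481 -0.0264  0.1367] rpy [-1.7975e+02  4.0000e-02  7.6490e+01] F [-1.1 -0.5 -0.2] gap 0.0086 ff 59.829506278038025
[-0.0012  0.0035 -0.0018] turn 0.05
[-0.0012 -0.0073  0.0049] turn 0.05
[-0.0012 -0.0175  0.0127] turn 0.05
[-0.0012 -0.0268  0.0214] turn 0.05
[-0.0012 -0.0352  0.031 ] turn 0.05
[-0.0011 -0.0426  0.0415] turn 0.05
[-0.0012 -0.0489  0.0526] turn 0.05
[-0.0011 -0.0541  0.0643] turn 0.05
[-0.0011 -0.058   0.0765] turn 0.05
[-0.001  -0.0608  0.089 ] turn 0.05
[-0.0011 -0.0614  0.0928] turn 0.05
```

To row units: 0.0905 m is 18.1, 0.0783 m is 15.66.

Request:
shift_gripper --plan '{"sx":[0,0,0,0,0,0,0,0,0,0],"sy":[-2.2,-4.2,-6.06,-7.74,-9.2,-10.48,-11.52,-12.3,-12.86,-12.86],"sz":[1.34,2.9,4.64,6.56,8.66,10.88,13.22,15.66,18.1,18.1],"yaw":[0,0,0,0,0,0,0,0,0,0],"aperture":[0.005,0.005,0.005,0.005,0.005,0.005,0.005,0.005,0.005,0.005]}'

```text
time: 4.7
tool_pos: [0.4892, -0.0115, 0.0471]
orientation: [180.0, -0.0, 76.5]
force: [2.1, -1.2, 2.7]
finger_gap: 0.0084
finger_force: 61.9
```

```bash
python3 arc.py 0.0138 1.3 1.4 1.43
```

```text
t 4.7 p [ 0.4892 -0.0115  0.0471] rpy [ 1.7996e+02 -2.0000e-02  7.6470e+01] F [ 2.1 -1.2  2.7] gap 0.0084 ff 61.92407011985779
[-0.0019  0.0024 -0.0133] turn 0.03
[-0.0018 -0.0004 -0.0009] turn 0.03
[-0.0019 -0.001   0.0029] turn 0.03
```

To row units: 0.003 m is 0.6, 0.006 m is 1.2.

Request:
shift_gripper --plan '{"sx":[0,0,0,0,0],"sy":[-0.08,-0.08,-0.12,-0.12,-0.12],"sz":[0.6,0.6,1.2,1.2,1.2],"yaw":[0,0,0,0,0],"aperture":[0.005,0.005,0.005,0.005,0.005]}'

```text
time: 5.2
tool_pos: [0.4893, -0.0115, 0.046]
orientation: [179.7, 0.0, 76.5]
force: [-6.4, -1.7, 58.5]
finger_gap: 0.0084
finger_force: 67.8
```

To row units: -0.21 m is -42, -0.17 m is -34.

Request:
shift_gripper --plan '{"sx":[0,0,0,0,0,0,0,0,0,0],"sy":[0,0,0,0,0,0,0,0,0,0],"sz":[-1,-1,-1,-1,-6,-14,-24,-34,-42,-42],"yaw":[0,0,0,0,0,0,0,0,0,0],"aperture":[0.005,0.03,0.03,0.03,0.03,0.03,0.04,0.06,0.085,0.085]}'

```text
time: 6.2
tool_pos: [0.4909, -0.0114, 0.2553]
orientation: [179.5, -0.1, 76.4]
force: [0.3, 0.5, -0.7]
finger_gap: 0.0809
finger_force: 0.0
```

```bash
python3 go.py "0.6145 -0.0283 0.18 76.44" "0.6145 -0.0283 0.075 76.44"
```

```text
t 6.2 p [ 0.4909 -0.0114  0.2553] rpy [ 1.7951e+02 -1.3000e-01  7.6440e+01] F [ 0.3  0.5 -0.7] gap 0.0809 ff 0.0
[0.0124 0.1234 0.0764] turn 0.0
[0.0121 0.1225 0.1814] turn 0.0
```

To row units: 0.1232 m is 24.64, 0.115 m is 23.

Request:
shift_gripper --plan '{"sx":[0.6,1.2,1.8,2.3,2.44,2.44,2.44,2.44],"sy":[6,12,18,23,24.64,24.64,24.64,24.64],"sz":[2,6,10,14,15.28,15.28,15.28,15.28],"yaw":[0,0,0,0,0,0,0,0],"aperture":[0.085,0.085,0.085,0.085,0.085,0.085,0.085,0.085]}'

```text
time: 7.0
tool_pos: [0.6094, -0.0286, 0.1752]
orientation: [-180.0, 0.0, 76.5]
force: [-0.4, -0.2, -0.3]
finger_gap: 0.085
finger_force: 0.0
```

```bash
python3 - <<'E'
from h import *
import cv2
cams()
o=robot.get_obs();print(o['tool_pos'],proj('side',np.array([o['tool_pos']])))
a=robot.grab_frame("side")["image"][110:270,200:400]
cv2.imwrite("pics/s3.png",cv2.resize(a,None,fx=3.7,fy=3.7,interpolation=cv2.INTER_CUBIC)[:,:,::-1])
E
python3 go.py "0.6145 -0.0283 0.072 76.44"
```

```text
[ 0.60995801 -0.02884203  0.17562888] [[285.18875872 166.5618139 ]]
t 7.15 p [ 0.6102 -0.0289  0.1756] rpy [179.95   0.    76.46] F [-0.3  0.3 -0. ] gap 0.0851 ff 0.0
[0.0016 0.004  0.1036] turn 0.02
```

View pics/s3.png

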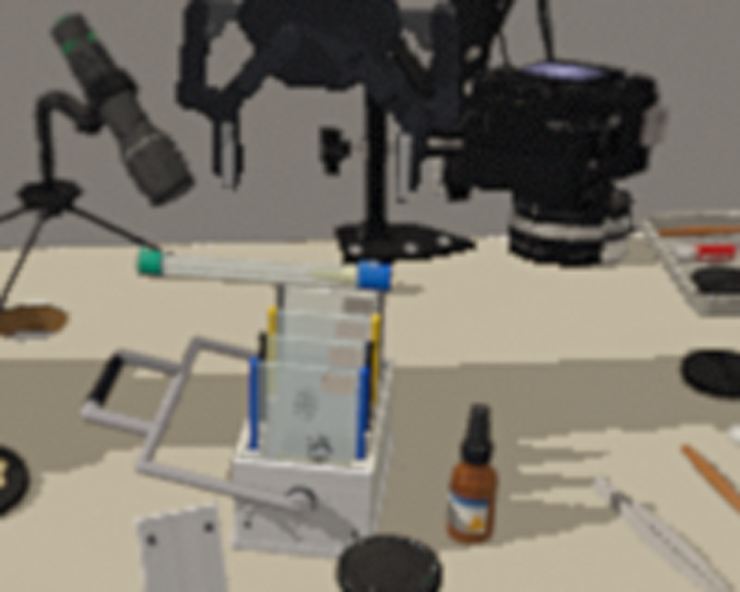

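The bail is fully open (grip at crop (108,380)). Both yellow strips are unobstructed, with tops at (272,313) and (377,320), and the fingers are about centred above them.

```bash
python3 - <<'E'
from h import *
cams()
for l in((-29.5,15,114),(29.5,15,114),(-29.5,-45,114),(29.5,-45,114)):
    print(((proj('side',place(.611,-.0428,-13.56,np.array([l])/1000))-[200,110]+.5)*3.7-.5).round(1))
E
```

```text
[[271.  306.2]]
[[374.7 314.3]]
[[252.8 358.2]]
[[363.2 367.2]]
```

Request:
shift_gripper --plan '{"sx":[0.32,0.32,0.32,0.32,0.32,0.32,0.32,0.32,0.32,0.32],"sy":[0.84,0.84,0.84,0.84,0.84,0.84,0.84,0.84,0.84,0.84],"sz":[5,10,15,19,20.7,20.7,20.7,20.7,20.7,20.7],"yaw":[0,0,0,0,0,0,0,0,0,0],"aperture":[0.085,0.085,0.085,0.085,0.085,0.085,0.072,0.068,0.066,0.066]}'

```text
time: 8.25
tool_pos: [0.6155, -0.0285, 0.072]
orientation: [179.9, -0.0, 76.4]
force: [0.4, -0.4, -0.6]
finger_gap: 0.0659
finger_force: 0.0
```

```bash
python3 go.py
```

```text
t 8.25 p [ 0.6155 -0.0285  0.072 ] rpy [ 1.7993e+02 -1.0000e-02  7.6440e+01] F [ 0.4 -0.4 -0.6] gap 0.0659 ff 0.0
```

Request:
shift_gripper --plan '{"sx":[0,0,0,0,0],"sy":[0,0,0,0,0],"sz":[0,0,0,0,0],"yaw":[0,0,0,0,0],"aperture":[0.062,0.058,0.055,0.055,0.055]}'

```text
time: 8.75
tool_pos: [0.6155, -0.0285, 0.0723]
orientation: [179.9, 0.0, 76.4]
force: [-1.7, 0.4, 6.1]
finger_gap: 0.0633
finger_force: 64.0
```

```bash
python3 go.py
```

```text
t 8.75 p [ 0.6155 -0.0285  0.0723] rpy [179.94   0.    76.44] F [-1.7  0.4  6.1] gap 0.0633 ff 63.9757239818573
```

To row units: -0.135 m is -27, -0.115 m is -23.

Request:
shift_gripper --plan '{"sx":[0,0,0,0,0,0,0,0,0,0],"sy":[0,0,0,0,0,0,0,0,0,0],"sz":[-0.6,-2,-4,-6.4,-9,-11.6,-15,-19,-23,-27],"yaw":[0,0,0,0,0,0,0,0,0,0],"aperture":[0.055,0.055,0.055,0.055,0.055,0.055,0.055,0.055,0.055,0.055]}'

```text
time: 9.75
tool_pos: [0.615, -0.0284, 0.208]
orientation: [180.0, -0.0, 76.4]
force: [-0.1, 0.0, -1.6]
finger_gap: 0.0632
finger_force: 65.6
```

```bash
python3 go.py
```

```text
t 9.75 p [ 0.615  -0.0284  0.208 ] rpy [ 1.7996e+02 -1.0000e-02  7.6450e+01] F [-0.1  0.  -1.6] gap 0.0632 ff 65.62663793563843
```

```bash
python3 go.py "0.5399 -0.2388 0.208 106.12"
```

```text
t 9.75 p [ 0.615  -0.0284  0.208 ] rpy [ 1.7996e+02 -1.0000e-02  7.6450e+01] F [-0.1  0.  -1.6] gap 0.0632 ff 65.62663793563843
[-0.2221 -0.0237 -0.    ] turn -29.67
```

To row units: -0.2221 m is -44.42, -0.208 m is -41.6.

Request:
shift_gripper --plan '{"sx":[-3,-8,-14,-20,-26,-32,-37.6,-41.6,-44.42,-44.42],"sy":[-0.2,-0.8,-1.4,-2,-2.8,-3.4,-4,-4.5,-4.74,-4.74],"sz":[0,0,0,0,0,0,0,0,0,0],"yaw":[0,-3,-7,-12,-17,-22,-26,-29,-29.67,-29.67],"aperture":[0.055,0.055,0.055,0.055,0.055,0.055,0.055,0.055,0.055,0.055]}'

```text
time: 10.75
tool_pos: [0.5372, -0.243, 0.2051]
orientation: [-179.8, 0.0, 105.8]
force: [-0.3, -0.3, -1.4]
finger_gap: 0.0631
finger_force: 65.6
```

```bash
python3 go.py "0.5399 -0.2388 0.13 106.12"
```

```text
t 10.75 p [ 0.5372 -0.243   0.2051] rpy [-1.7981e+02  3.0000e-02  1.0576e+02] F [-0.3 -0.3 -1.4] gap 0.0631 ff 65.61403155326843
[0.0033 0.004  0.0751] turn -0.36
```

Request:
shift_gripper --plan '{"sx":[0,0,0,0,0,0,0],"sy":[0,0,0,0,0,0,0],"sz":[3,7,11,14,15.6,15.6,15.6],"yaw":[0,0,0,0,0,0,0],"aperture":[0.055,0.055,0.055,0.055,0.055,0.055,0.055]}'

```text
time: 11.45
tool_pos: [0.5405, -0.2385, 0.1284]
orientation: [180.0, 0.0, 106.2]
force: [0.4, 0.3, -1.4]
finger_gap: 0.0631
finger_force: 65.7
```

```bash
python3 go.py "0.5399 -0.2388 0.13 106.12"; python3 - <<'E'
from h import *
import cv2
cams()
a=robot.grab_frame("side")["image"][190:320,210:330]
cv2.imwrite("pics/s4.png",cv2.resize(a,None,fx=4.6,fy=4.6,interpolation=cv2.INTER_CUBIC)[:,:,::-1])
e=(.5357,-.2243,16.12)
q=lambda p:((proj('side',p)-[210,190]+.5)*4.6-.5).round(1).tolist()
for l in((-20,3.5,86),(20,3.5,86),(-42,-7,6),(42,-7,6),(-42,-7,0),(42,-7,0)):
    l=Ro.from_euler('x',-18,degrees=True).apply(l)+[0,-5.1,22.5];print('cr',q(place(*e,np.array([l])/1000)))
for l in((-46,-30,0),(46,-30,0),(46,-30,6),(-46,42,6)):print('ft',q(place(*e,np.array([l])/1000)))
o=robot.get_obs();p=o['tool_pos']
for l in((-29.5,-3.5,-62.3),(29.5,-3.5,-62.3),(-29.5,-3.5,41.7),(29.5,-3.5,41.7)):
    print('pane',q(place(p[0],p[1],o['orientation'][2]-90,np.array([l])/1000)+[0,0,p[2]]))
E
```

```text
t 11.45 p [ 0.5405 -0.2385  0.1284] rpy [1.7997e+02 1.0000e-02 1.0615e+02] F [ 0.4  0.3 -1.4] gap 0.0631 ff 65.69409728050232
[-0.0002 -0.0006 -0.0016] turn 0.03
cr [[122.6, 278.6]]
cr [[225.4, 256.6]]
cr [[100.4, 501.9]]
cr [[311.8, 448.7]]
cr [[102.5, 516.7]]
cr [[313.4, 463.0]]
ft [[108.8, 601.0]]
ft [[339.6, 538.8]]
ft [[339.9, 527.3]]
ft [[59.1, 465.8]]
pane [[137.5, 433.5]]
pane [[291.6, 396.3]]
pane [[124.4, 191.1]]
pane [[291.9, 157.9]]
```

View pics/s4.png

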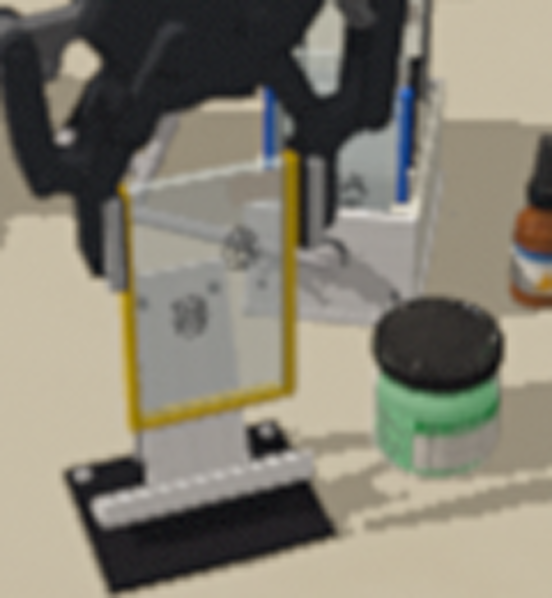

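Pane is held upright over the easel: corners observed at (135,428), (292,390), (124,187) and (292,153), about 1 px above the prediction in v. I'll refit the easel with that bias removed.

```bash
cat > fit2.py <<'E'
from h import *
import h
cams()
def s4(u,v): # s4 crop -> s1 crop coords, v bias +4.5 removed
    x=(u+.5)/4.6-.5+210;y=(v+4.5+.5)/4.6-.5+190
    return ((x-220+.5)*3.8-.5,(y-165+.5)*3.8-.5)
E=[('top',(46,42,6),(470,369)),('top',(46,-30,6),(608,333)),('top',(-46,-30,6),(665,518)),('top',(-46,42,6),(525,555)),
('side',(-46,42,6),s4(66,467)),('side',(-46,-30,0),s4(110,592)),('side',(46,-30,0),s4(336,534)),
('side','-20 3.5 86',(66,323+3.8)),('side','20 3.5 86',(147,310+3.8)),('top','20 3.5 86',(560,400)),('top','-20 3.5 86',(587,487)),
('side','-20 3.5 9',s4(147,474)),('side','20 3.5 9',s4(244,452))]
def me(p,l):
    if isinstance(l,str):
        l=np.array([float(s) for s in l.split()]);l=Ro.from_euler('x',-18,degrees=True).apply(l)+[0,p[3]*1000,22.5]
    else: l=np.array(l,float)-[np.sign(l[0])*p[4]*1000,np.sign(l[1])*p[4]*1000,0]
    return place(p[0],p[1],p[2]*100,np.array([l])/1000)[0]
e=fit(E,me,[.5357,-.2243,.16,-.005,.001],'easel')
print('cradle',me(e,'0 0 0'))
E
python3 fit2.py
```

```text
easel [ 0.5354 -0.2245  0.1613 -0.0062  0.0016]
   top (46, 42, 6) [0.3 0.6]
   top (46, -30, 6) [0.8 0.3]
   top (-46, -30, 6) [ 0.3 -0.1]
   top (-46, 42, 6) [-0.1  0.2]
   side (-46, 42, 6) [-0.6 -0.8]
   side (-46, -30, 0) [0.2 0.2]
   side (46, -30, 0) [-0.6 -0.2]
   side -20 3.5 86 [-0.7 -0. ]
   side 20 3.5 86 [ 0.3 -1.4]
   top 20 3.5 86 [ 1.  -0.9]
   top -20 3.5 86 [1.  0.2]
   side -20 3.5 9 [ 0.4 -1.4]
   side 20 3.5 9 [ 1. -2.]
cradle [ 0.53712176 -0.23044897  0.0225    ]
```

```bash
cat > tilt.py <<'E'
import numpy as np,sys,subprocess
cx,cy=.5371,-.2298;yw=np.radians(16.12);h,g=.0813,.019
a=np.radians(18);T=[]
for s,t in [(40,0),(22,0),(18,1),(15,4),(12,7),(9,10),(6,13),(3,16),(0,18)]:
    s/=1000;t=np.radians(t)
    B=np.array([.0035*np.cos(a),-.0035*np.sin(a)])+s*np.array([np.sin(a),np.cos(a)])
    G=B-.0035*np.array([np.cos(t),-np.sin(t)])+h*np.array([np.sin(t),np.cos(t)])
    if s>.035:G[0]-=.006
    T.append(f"{cx-np.sin(yw)*G[0]:.4f} {cy+np.cos(yw)*G[0]:.4f} {.0225+G[1]-g:.4f} 106.13")
subprocess.run([sys.executable,'go.py']+T)
E
python3 tilt.py
```

```text
t 11.7 p [ 0.5405 -0.2391  0.129 ] rpy [1.7993e+02 6.0000e-02 1.0610e+02] F [-0.3  0.7 -1.6] gap 0.0629 ff 65.69479823112488
[ 0.016  -0.0007  0.0071] turn -0.03
[ 0.0165 -0.0006  0.0243] turn -0.03
[ 0.0166 -0.0007  0.028 ] turn -0.03
[ 0.02   -0.0007  0.0309] turn -0.03
[ 0.0233 -0.0007  0.0339] turn -0.03
[ 0.0267 -0.0007  0.0372] turn -0.03
[ 0.03   -0.0007  0.0408] turn -0.03
[ 0.0332 -0.0007  0.0445] turn -0.03
[ 0.035  -0.0008  0.0481] turn -0.03
```

The rows are not in the units I measure in: shifts go in units of 5 mm. I convert before sending: 0.028 m is 5.6, 0.024 m is 4.8.

Request:
shift_gripper --plan '{"sx":[2,3.24,3.3,3.3,3.32,3.32,3.32],"sy":[-0.14,-0.14,-0.14,-0.14,-0.14,-0.14,-0.14],"sz":[0.6,2,3.6,4.8,5.6,5.6,5.6],"yaw":[0,0,0,0,0,0,0],"aperture":[0.055,0.055,0.055,0.055,0.055,0.055,0.055]}'

```text
time: 12.4
tool_pos: [0.5347, -0.2233, 0.1]
orientation: [-180.0, -0.0, 106.1]
force: [0.5, 0.6, -1.4]
finger_gap: 0.0631
finger_force: 65.7
```

```bash
python3 tilt.py
```

```text
t 12.4 p [ 0.5347 -0.2233  0.1   ] rpy [-1.7999e+02 -1.0000e-02  1.0609e+02] F [ 0.5  0.6 -1.4] gap 0.0631 ff 65.70184707641602
[-0.0008  0.0005 -0.0218] turn -0.04
[-0.0003  0.0005 -0.0046] turn -0.04
[-0.0002  0.0005 -0.0009] turn -0.04
[0.0032 0.0005 0.002 ] turn -0.04
[0.0065 0.0005 0.005 ] turn -0.04
[0.0098 0.0004 0.0083] turn -0.04
[0.0132 0.0005 0.0119] turn -0.04
[0.0164 0.0004 0.0156] turn -0.04
[0.0182 0.0004 0.0192] turn -0.04
```

Request:
shift_gripper --plan '{"sx":[0.3,0.64,1,1.3,1.3],"sy":[0.06,0.1,0.1,0.1,0.1],"sz":[0.2,0.4,0.7,1,1],"yaw":[0,0,0,0,0],"aperture":[0.055,0.055,0.055,0.055,0.055]}'

```text
time: 12.9
tool_pos: [0.5356, -0.2207, 0.0968]
orientation: [179.8, 0.4, 106.0]
force: [0.7, -5.7, 5.1]
finger_gap: 0.0632
finger_force: 66.2
```

```bash
python3 go.py
```

```text
t 12.9 p [ 0.5356 -0.2207  0.0968] rpy [179.81   0.38 106.01] F [ 0.7 -5.7  5.1] gap 0.0632 ff 66.17371916770935
```

Request:
shift_gripper --plan '{"sx":[0.32,0.66,0.66],"sy":[0,0,0],"sz":[0.32,0.66,0.66],"yaw":[0,0,0],"aperture":[0.055,0.055,0.055]}'

```text
time: 13.2
tool_pos: [0.5352, -0.2171, 0.0936]
orientation: [179.7, 0.4, 106.0]
force: [0.9, -6.8, 4.2]
finger_gap: 0.0632
finger_force: 66.3
```

```bash
python3 tilt.py
```

```text
t 13.2 p [ 0.5352 -0.2171  0.0936] rpy [179.74   0.37 106.05] F [ 0.9 -6.8  4.2] gap 0.0632 ff 66.3349199295044
[-0.0068 -0.0016 -0.0282] turn -0.08
[-0.0062 -0.0016 -0.011 ] turn -0.08
[-0.006  -0.0017 -0.0073] turn -0.08
[-0.0027 -0.0017 -0.0044] turn -0.08
[ 0.0007 -0.0017 -0.0015] turn -0.08
[ 0.004  -0.0018  0.0018] turn -0.08
[ 0.0074 -0.0018  0.0054] turn -0.08
[ 0.0106 -0.0018  0.0091] turn -0.08
[ 0.0124 -0.0019  0.0127] turn -0.08
```

Request:
shift_gripper --plan '{"sx":[0.34,0.68,1,1.32,1.32,1.32],"sy":[0,0,0,0,0,0],"sz":[0.36,0.72,1.1,1.46,1.46,1.46],"yaw":[0,0,0,0,0,0],"aperture":[0.055,0.055,0.055,0.055,0.055,0.055]}'

```text
time: 13.8
tool_pos: [0.534, -0.211, 0.0864]
orientation: [179.7, 0.4, 106.0]
force: [1.3, -7.4, 3.9]
finger_gap: 0.0628
finger_force: 66.8
```

```bash
python3 tilt.py; python3 - <<'E'
from h import *
import cv2
a=robot.grab_frame("side")["image"][190:320,210:330]
cv2.imwrite("pics/s5.png",cv2.resize(a,None,fx=4.6,fy=4.6,interpolation=cv2.INTER_CUBIC)[:,:,::-1])
E
```

```text
t 13.8 p [ 0.534  -0.211   0.0864] rpy [179.68   0.4  106.04] F [ 1.3 -7.4  3.9] gap 0.0628 ff 66.84874892234802
[-0.013  -0.0021 -0.0353] turn -0.09
[-0.0124 -0.0021 -0.0181] turn -0.09
[-0.0122 -0.0022 -0.0144] turn -0.09
[-0.0089 -0.0022 -0.0115] turn -0.09
[-0.0055 -0.0022 -0.0085] turn -0.09
[-0.0022 -0.0023 -0.0053] turn -0.09
[ 0.0012 -0.0023 -0.0017] turn -0.09
[ 0.0044 -0.0023  0.002 ] turn -0.09
[ 0.0062 -0.0024  0.0056] turn -0.09
```

View pics/s5.png

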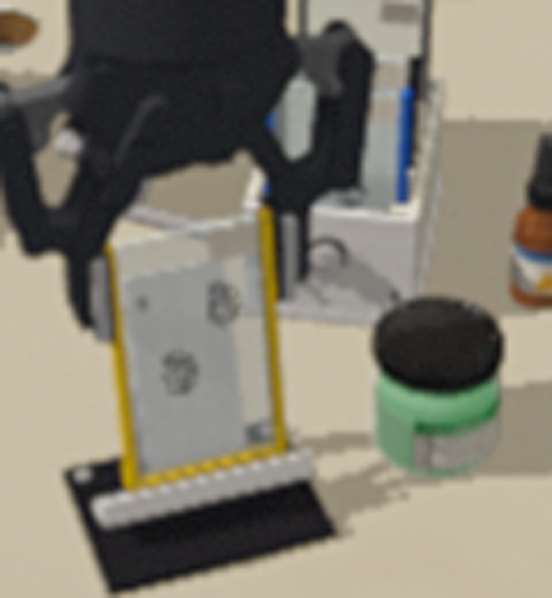

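Label is at the upper right of the pane, its bottom is just above the lip at (135,487)–(285,450), and it is tilting as planned. It sits about 2 mm too far to +x; I'll correct that on the way down.

To row units: 0.005 m is 1, 0.004 m is 0.8.

Request:
shift_gripper --plan '{"sx":[0.3,0.6,0.8,1,1],"sy":[-0.14,-0.3,-0.44,-0.48,-0.48],"sz":[0.2,0.4,0.6,0.8,0.8],"yaw":[0,0,0,0,0],"aperture":[0.055,0.055,0.055,0.055,0.055]}'

```text
time: 14.35
tool_pos: [0.5316, -0.2069, 0.0829]
orientation: [179.6, 0.5, 106.1]
force: [3.6, -6.6, 4.8]
finger_gap: 0.063
finger_force: 67.2
```

```bash
python3 tilt.py|tail -1
```

```text
[ 0.0016 -0.0011  0.0021] turn -0.07
```

Request:
shift_gripper --plan '{"sx":[0.2,0.2,0.2],"sy":[0,0,0],"sz":[0.3,0.3,0.3],"yaw":[0,0,0],"aperture":[0.055,0.055,0.055]}'

```text
time: 14.65
tool_pos: [0.531, -0.2049, 0.0815]
orientation: [179.6, 0.4, 106.1]
force: [2.5, -6.4, 7.3]
finger_gap: 0.0626
finger_force: 67.5
```

```bash
python3 tilt.py | tail -1
```

```text
[-0.0005 -0.0011  0.0006] turn -0.07
```

To row units: -0.001 m is -0.2, 0.0015 m is 0.3.

Request:
shift_gripper --plan '{"sx":[0,0,0],"sy":[-0.2,-0.2,-0.2],"sz":[0.3,0.3,0.3],"yaw":[0,0,0],"aperture":[0.055,0.055,0.055]}'

```text
time: 14.95
tool_pos: [0.531, -0.2048, 0.0813]
orientation: [179.5, 0.4, 106.1]
force: [0.4, -4.5, 16.1]
finger_gap: 0.0628
finger_force: 68.6
```

Request:
shift_gripper --plan '{"sx":[0.3,0.3,0.3],"sy":[0,0,0],"sz":[0.2,0.2,0.2],"yaw":[0,0,0],"aperture":[0.055,0.055,0.055]}'

```text
time: 15.25
tool_pos: [0.5305, -0.2025, 0.0804]
orientation: [179.5, 0.4, 106.1]
force: [0.8, -1.4, 17.4]
finger_gap: 0.063
finger_force: 69.0
```

```bash
python3 tilt.py | tail -1;python3 - <<'E'
from h import *
import cv2
a=robot.grab_frame("side")["image"][190:320,210:330]
cv2.imwrite("pics/s6.png",cv2.resize(a,None,fx=4.6,fy=4.6,interpolation=cv2.INTER_CUBIC)[:,:,::-1])
cams()
e=(.5371+.2777*0,-.2298,16.12)
for l in((-32,-3.5,0),(32,-3.5,0),(-32,-3.5,104),(32,-3.5,104)):
    l=Ro.from_euler('x',-18,degrees=True).apply(l)+[0,0,22.5];print(((proj('side',place(*e,np.array([l])/1000))-[210,190]+.5)*4.6-[.5,5]).round(0))
E
```

```text
[-0.003  -0.0013 -0.0004] turn -0.04
[[126. 503.]]
[[286. 462.]]
[[ 89. 240.]]
[[256. 206.]]
```

View pics/s6.png

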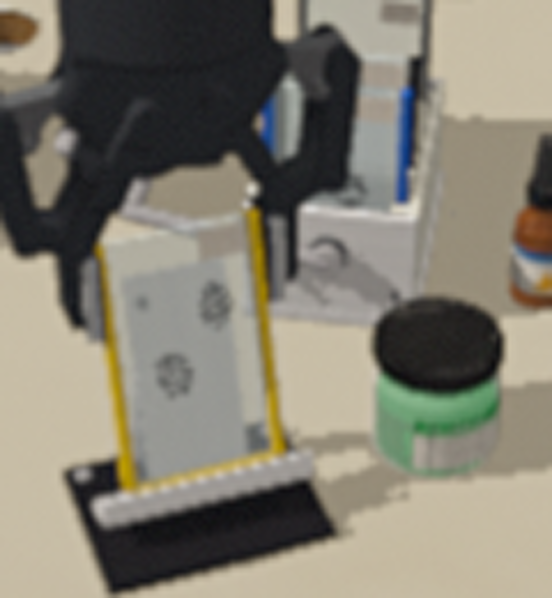

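To row units: 0.002 m is 0.4, 0.0003 m is 0.06.

Request:
shift_gripper --plan '{"sx":[0.4,0.4,0.4],"sy":[0,0,0],"sz":[0.06,0.06,0.06],"yaw":[0,0,0],"aperture":[0.055,0.055,0.055]}'

```text
time: 15.7
tool_pos: [0.5299, -0.2007, 0.0797]
orientation: [179.5, 0.4, 106.1]
force: [1.3, -1.9, 14.6]
finger_gap: 0.0629
finger_force: 68.8
```

Request:
shift_gripper --plan '{"sx":[0.4,0.4,0.4],"sy":[0,0,0],"sz":[0.06,0.06,0.06],"yaw":[0,0,0],"aperture":[0.055,0.055,0.055]}'

```text
time: 16.0
tool_pos: [0.5294, -0.1989, 0.0791]
orientation: [179.5, 0.4, 106.1]
force: [2.7, -2.8, 12.3]
finger_gap: 0.0632
finger_force: 68.9
```

```bash
python3 tilt.py | tail -1
```

```text
[-0.0068 -0.0012 -0.0017] turn -0.03
```

```bash
cat > yel.py <<'E'
from h import *
import cv2
cams()
def meas():
    im=robot.grab_frame("side")["image"].astype(float)
    y=np.clip(np.minimum(im[...,0],im[...,1])-im[...,2]-60,0,None); y[:,:228]=0;y[:,285:]=0
    out=[]
    for c0,c1 in((228,250),(255,285)):
        P=[(r,(y[r,c0:c1]*np.arange(c0,c1)).sum()/y[r,c0:c1].sum()) for r in range(248,290) if y[r,c0:c1].sum()>30]
        P=np.array(P);k=np.polyfit(P[:,0],P[:,1],1);res=P[:,1]-np.polyval(k,P[:,0]);m=abs(res)<1;k=np.polyfit(P[m,0],P[m,1],1)
        out.append((len(P),k[0].round(4),np.polyval(k,260).round(2)))
    return out
print('meas',meas())
for t in(10,14,16,18,20):
    o=[]
    for x in(-29.5,29.5):
        l=Ro.from_euler('x',-t,degrees=True).apply([(x,-3.5,15),(x,-3.5,90)])+[0,0,22.5]
        a,b=proj('side',place(.5371,-.2298,16.12,l/1000));s=(b[0]-a[0])/(b[1]-a[1]);o.append((s.round(4),(a[0]+s*(261-a[1])).round(2)))
    print(t,o)
E
python3 yel.py
```

```text
meas [(29, np.float64(0.1391), np.float64(232.63)), (42, np.float64(0.1157), np.float64(266.63))]
10 [(np.float64(0.1077), np.float64(234.25)), (np.float64(0.0722), np.float64(268.31))]
14 [(np.float64(0.1246), np.float64(233.59)), (np.float64(0.096), np.float64(267.58))]
16 [(np.float64(0.1326), np.float64(233.28)), (np.float64(0.1072), np.float64(267.24))]
18 [(np.float64(0.1403), np.float64(232.98)), (np.float64(0.1182), np.float64(266.9))]
20 [(np.float64(0.1478), np.float64(232.69)), (np.float64(0.1288), np.float64(266.58))]
```

Request:
shift_gripper --plan '{"sx":[0.2,0.2,0.2,0.2,0.2,0.2,0.2,0.2,0.2],"sy":[0,0,0,0,0,0,0,0,0],"sz":[0,0,-0.2,-0.2,-0.2,-0.2,-0.2,-0.2,-0.2],"yaw":[0,0,0,0,0,0,0,0,0],"aperture":[0.055,0.055,0.06,0.064,0.066,0.072,0.085,0.085,0.085]}'

```text
time: 17.05
tool_pos: [0.5234, -0.1958, 0.0767]
orientation: [-180.0, -0.0, 106.1]
force: [-0.2, -0.7, 0.8]
finger_gap: 0.0851
finger_force: 0.0
```

```bash
python3 go.py; python3 yel.py | head -1
```

```text
t 17.05 p [ 0.5234 -0.1958  0.0767] rpy [-1.7995e+02 -4.0000e-02  1.0613e+02] F [-0.2 -0.7  0.8] gap 0.0851 ff 0.0
meas [(42, np.float64(0.1345), np.float64(231.6)), (42, np.float64(0.1153), np.float64(265.57))]
```

Released, but letting go dragged the pane about 2.5 mm towards -x. I'll nudge it back gently with one finger on its yellow edge, low down.

To row units: -0.019 m is -3.8, 0.015 m is 3.

Request:
shift_gripper --plan '{"sx":[-1,-2.4,-3.6,-3.8,-3.8,-3.8,-3.8,-3.8,-3.8,-3.8],"sy":[0,0,0,0,0,0,0,0,0,0],"sz":[0.8,1.8,2.6,3,3,3,3,3,3,3],"yaw":[0,0,0,0,0,0,0,0,0,0],"aperture":[0.085,0.085,0.085,0.085,0.085,0.076,0.07,0.07,0.07,0.07]}'

```text
time: 18.2
tool_pos: [0.5292, -0.2143, 0.0621]
orientation: [180.0, 0.0, 106.1]
force: [0.8, 0.3, -0.3]
finger_gap: 0.0698
finger_force: 0.0
```

```bash
python3 go.py; python3 - <<'E'
from bench import robot
import numpy as np
p=np.array(robot.get_obs()['tool_pos'])-[.5371,-.2298,0];print('easel x,y',p[0]*.9607+p[1]*.2777,-p[0]*.2777+p[1]*.9607)
E
python3 yel.py|head -1
```

```text
t 18.2 p [ 0.5292 -0.2143  0.0621] rpy [179.99   0.   106.12] F [ 0.8  0.3 -0.3] gap 0.0698 ff 0.0
easel x,y -0.003306842938368329 0.017108423476803525
meas [(36, np.float64(0.1373), np.float64(231.63)), (40, np.float64(0.1115), np.float64(265.89))]
```

To row units: 0.006 m is 1.2, 0.005 m is 1.

Request:
shift_gripper --plan '{"sx":[0,0,0,0,0,0,0,0],"sy":[0.2,0.4,0.6,0.8,1,1.2,1.2,1.2],"sz":[0,0,0,0,0,0,0,0],"yaw":[0,0,0,0,0,0,0,0],"aperture":[0.07,0.07,0.07,0.07,0.07,0.07,0.07,0.07]}'

```text
time: 19.15
tool_pos: [0.5349, -0.2127, 0.062]
orientation: [-180.0, -0.0, 106.1]
force: [0.3, -0.0, 1.2]
finger_gap: 0.0701
finger_force: 0.1
```

```bash
python3 yel.py|head -1
```

```text
meas [(14, np.float64(0.1414), np.float64(231.6)), (40, np.float64(0.1255), np.float64(265.73))]
```

To row units: -0.18 m is -36, -0.14 m is -28.

Request:
shift_gripper --plan '{"sx":[0,0,0,0,0,0,0,0,0,0],"sy":[0.8,0,-0.4,-0.4,-0.4,-0.4,-0.4,-0.4,-0.4,-0.4],"sz":[0,0,0,-2,-6,-12,-20,-28,-36,-36],"yaw":[0,0,0,0,0,0,0,0,0,0],"aperture":[0.076,0.085,0.085,0.085,0.085,0.085,0.085,0.085,0.085,0.085]}'

```text
time: 20.3
tool_pos: [0.537, -0.2139, 0.2486]
orientation: [179.4, 0.4, 106.1]
force: [1.6, 0.2, 0.2]
finger_gap: 0.0851
finger_force: 0.0
```

```bash
python3 yel.py|head -1; python3 go.py "0.4893 -0.0115 0.24 76.45"
```

```text
meas [(42, np.float64(0.1403), np.float64(231.9)), (42, np.float64(0.1209), np.float64(265.84))]
t 20.45 p [ 0.5323 -0.2133  0.2421] rpy [-1.7997e+02  1.0000e-02  1.0610e+02] F [ 0.4  0.2 -0.4] gap 0.0849 ff 0.0
[0.2058 0.0147 0.002 ] turn 29.65
```

Request:
shift_gripper --plan '{"sx":[6,14,22,30,37,41.16,41.16,41.16],"sy":[0.4,1,1.6,2.2,2.6,2.94,2.94,2.94],"sz":[0,0,0,0,0,0,0,0],"yaw":[5,12,20,27,29.65,29.65,29.65,29.65],"aperture":[0.085,0.06,0.03,0.03,0.03,0.03,0.03,0.03]}'

```text
time: 21.25
tool_pos: [0.4891, -0.0119, 0.2409]
orientation: [-179.9, 0.1, 76.5]
force: [-0.2, 0.3, 0.3]
finger_gap: 0.0296
finger_force: 0.0
```

```bash
python3 go.py "0.4893 -0.0115 0.1 76.45" "0.4893 -0.0115 0.048 76.45"
```

```text
t 21.25 p [ 0.4891 -0.0119  0.2409] rpy [-1.7986e+02  7.0000e-02  7.6520e+01] F [-0.2  0.3  0.3] gap 0.0296 ff 0.0
[0.0006 0.0004 0.1409] turn 0.07
[0.0006 0.0005 0.1929] turn 0.07
```

To row units: 0.191 m is 38.2, 0.175 m is 35.

Request:
shift_gripper --plan '{"sx":[0.12,0.12,0.12,0.12,0.12,0.12,0.12,0.12,0.12,0.12],"sy":[0.08,0.08,0.08,0.08,0.08,0.08,0.08,0.08,0.08,0.08],"sz":[8,16,24,30,35,38.2,38.2,38.2,38.2,38.2],"yaw":[0,0,0,0,0,0,0,0,0,0],"aperture":[0.03,0.03,0.03,0.03,0.03,0.03,0.03,0.015,0.005,0.005]}'

```text
time: 22.25
tool_pos: [0.4895, -0.012, 0.0515]
orientation: [-179.9, 0.1, 76.4]
force: [-2.1, -1.8, -1.7]
finger_gap: 0.0086
finger_force: 58.5
```

Request:
shift_gripper --plan '{"sx":[0,0],"sy":[0,0],"sz":[0,0],"yaw":[0,0],"aperture":[0.005,0.005]}'

```text
time: 22.45
tool_pos: [0.4895, -0.012, 0.0514]
orientation: [-179.9, 0.1, 76.4]
force: [-3.3, -1.6, 1.6]
finger_gap: 0.0088
finger_force: 58.8
```

```bash
python3 arc.py 0.0138 1.4 1.25 1.1 .95 .8 .65 .5 .35 .2 .1 0
```

```text
t 22.45 p [ 0.4895 -0.012   0.0514] rpy [-1.7993e+02  1.0000e-01  7.6400e+01] F [-3.3 -1.6  1.6] gap 0.0088 ff 58.81393074989319
[-0.0015 -0.0008  0.0034] turn -0.04
[-0.0015  0.0038 -0.0152] turn -0.04
[-0.0016  0.0112 -0.0329] turn -0.04
[-0.0016  0.0212 -0.0493] turn -0.04
[-0.0016  0.0334 -0.064 ] turn -0.04
[-0.0015  0.0478 -0.0768] turn -0.04
[-0.0016  0.0638 -0.0872] turn -0.04
[-0.0016  0.0813 -0.0951] turn -0.04
[-0.0015  0.0998 -0.1003] turn -0.04
[-0.0016  0.1125 -0.1023] turn -0.04
[-0.0016  0.1252 -0.1029] turn -0.04
```

Request:
shift_gripper --plan '{"sx":[0,0,0,0,0,0,0,0,0,0],"sy":[0.4,0.92,1.6,2.4,3.34,4.4,5.58,6.84,8.24,9.72],"sz":[-1.86,-3.72,-5.52,-7.26,-8.94,-10.54,-12.04,-13.48,-14.82,-16.04],"yaw":[0,0,0,0,0,0,0,0,0,0],"aperture":[0.005,0.005,0.005,0.005,0.005,0.005,0.005,0.005,0.005,0.005]}'

```text
time: 23.45
tool_pos: [0.5348, -0.0232, 0.1318]
orientation: [-179.7, 0.2, 76.5]
force: [-7.5, -3.5, 0.8]
finger_gap: 0.0086
finger_force: 58.4
```

Request:
shift_gripper --plan '{"sx":[0,0,0,0,0,0,0,0,0,0],"sy":[1.58,3.2,4.94,6.7,8.54,10.4,12.94,15.48,15.48,15.48],"sz":[-1.12,-2.08,-2.92,-3.66,-4.22,-4.7,-5.1,-5.22,-5.22,-5.22],"yaw":[0,0,0,0,0,0,0,0,0,0],"aperture":[0.005,0.005,0.005,0.005,0.005,0.005,0.005,0.005,0.005,0.005]}'

```text
time: 24.45
tool_pos: [0.6118, -0.0422, 0.1594]
orientation: [-179.9, 0.2, 76.4]
force: [-8.2, -5.3, 8.7]
finger_gap: 0.0088
finger_force: 61.1
```

```bash
python3 arc.py 0.0104 .1 0 -.05
```

```text
t 24.45 p [ 0.6118 -0.0422  0.1594] rpy [-179.89    0.19   76.37] F [-8.2 -5.3  8.7] gap 0.0088 ff 61.10913276672363
[-0.0007 -0.0134  0.0025] turn -0.07
[-0.0007 -0.0007  0.0019] turn -0.07
[-0.0007  0.0057  0.002 ] turn -0.07
```

Request:
shift_gripper --plan '{"sx":[0,0,0,0,0,0,0,0,0],"sy":[-0.14,-0.14,-0.14,-0.14,-0.14,-0.14,-0.14,-0.14,-0.14],"sz":[0,0,0,0,0,-4,-10,-18,-20],"yaw":[0,0,0,0,0,0,0,0,0],"aperture":[0.005,0.02,0.04,0.04,0.04,0.04,0.04,0.04,0.04]}'

```text
time: 25.35
tool_pos: [0.6157, -0.0393, 0.262]
orientation: [179.5, -0.2, 76.5]
force: [-0.2, 0.5, 0.5]
finger_gap: 0.0397
finger_force: 0.0
```

Request:
shift_gripper --plan '{"sx":[-6,-14,-22,-30,-38,-46,-54,-62,-70,-78],"sy":[0,-2,-4,-6,-8,-10,-12,-14,-14,-14],"sz":[0,0,0,0,0,0,0,0,0,0],"yaw":[0,0,0,0,0,0,0,0,0,0],"aperture":[0.04,0.04,0.04,0.04,0.04,0.04,0.04,0.04,0.04,0.04]}'

```text
time: 26.35
tool_pos: [0.4523, -0.4043, 0.257]
orientation: [180.0, -0.0, 76.5]
force: [1.3, -0.5, -0.2]
finger_gap: 0.0401
finger_force: 0.0
```

```bash
python3 - <<'E'
from h import *
import cv2
a=robot.grab_frame("side")["image"][160:320,210:340];b=robot.grab_frame("top")["image"][150:265,255:395]
r=lambda i,s:cv2.resize(i,s,interpolation=cv2.INTER_CUBIC)
cv2.imwrite("pics/f.png",np.hstack([r(a,(406,500)),cv2.copyMakeBorder(r(b,(392,322)),0,178,0,0,0)])[:,:,::-1])
cams()
q=lambda n,p:proj(n,p)[0]
for th in(0,.05,.1):
    g=place(.611,-.0428,-13.56,np.array([[-.128*np.sin(th),0,.04+.128*np.cos(th)]]))
    print(th,((q('side',g)-[210,160]+.5)*3.123).round(1),((q('top',g)-[255,150]+.5)*2.8).round(1))
E
```

```text
0 [240.  42.] [117.2 119.4]
0.05 [230.1  41.5] [114.9 128.1]
0.1 [220.2  41.5] [112.6 137. ]
```

View pics/f.png

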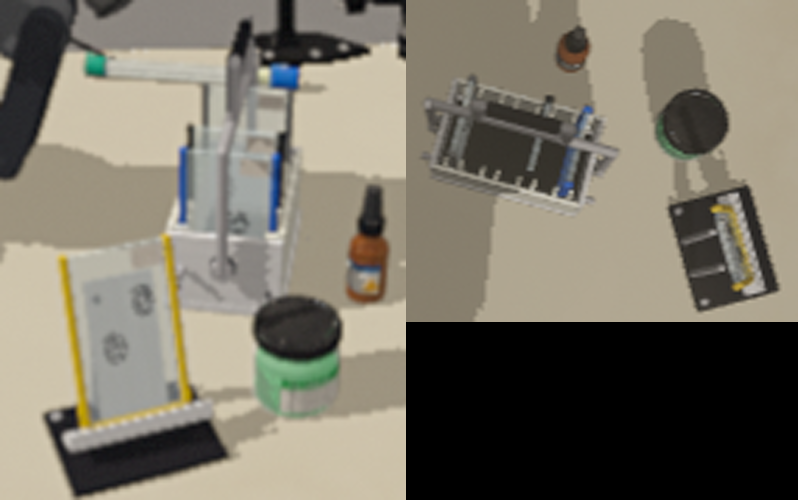

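The bail is upright (sleeve at (242,42), matching the prediction for angle 0). The pane stands on the ledge leaning on the rest, within about 2 mm of centre, and the other panes, vial and jar look undisturbed. Handing in.

```bash
python3 -c "
from bench import robot
print(robot.finish_job())"
```

```text
the job is handed in; nothing more can be done
None
```

The job is handed in at about 26 s: the yellow pane leans seated on the easel, print to the front, label at the top and about 2 mm left of centre (towards the easel's -x). The bail is back upright over the three remaining panes, and in the last pictures those panes, the vial and the jar looked undisturbed.

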